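# Shim the rocking light box

### The job

The light box on the photography bench rocks because its near-left foot has lost its rubber pad. Without picking anything up, push the wooden wedge, thin end first, along the bench under that foot until it is snug, then press down firmly with the fingertips on the black cap of that same foot to prove that the light box no longer rocks, and let go. Leave the other things where they are.

Things in the scene. Friction and masses are not known exactly. Their poses are not given: they have to be found in the camera images.
- lightbox: Light box: black panel 260 x 320 mm, white top 37 mm above the bench, on four feet at x = +-100, y = +-185 mm, each with a black round cap 32 mm across, top 44 mm up. Origin: on the bench under its centre; x away from the robot, y left, z up; yaw within 0.3 rad. The feet at (-100,-185) and (100,185) stay put; the panel rocks about the line between them. It cannot slide.
- short_foot (a point): Centre of the flat underside of the near-left foot (light box x -100, y +185): an aluminium disc 22 mm across without a rubber pad, 8 mm above the bench while the panel is level.
- foot_cap (a point): Centre of the top of the black cap (32 mm across) right above that foot: the place to press. z is the panel's normal. Level, it is 44 mm above the bench and the panel returns there by itself; with nothing under the foot, 2 to 3 N down on the cap tips the panel by 0.045 rad, so that foot and cap go down 8 mm to the bench. Snugly shimmed, they hardly give.
- shim: Loose wooden wedge 90 x 40 mm, 50 to 100 g, lying flat left (+y) of the short foot, thin end roughly towards it. Origin: centre of underside; x points to the thin end, z up. Its top slopes evenly from 3 mm thick at the thin end (x = +45 mm) to 15 mm at the thick end (x = -45 mm), which has an upright face 16 mm high to push.
- tip (a point): Middle of the wedge's thin edge (wedge x +45 mm). The wedge is snug when the centre of the short foot is about 29 mm behind this edge (wedge x about +16 mm) and near the wedge's centre line; it then jams and the push force rises from under 1 N to 8 N and more. Any direction of entry will do.
- spacer: Bystander: plain rectangular wooden block 90 x 40 x 16 mm, not a wedge. Origin: centre of underside.
- lens_cap: Bystander: black disc 68 mm across, 9 mm high. Origin: centre of underside.
- tape_ring: Bystander: orange ring 84 mm across, 22 mm high. Origin: centre of underside.
- dish: Bystander: small glass dish 60 mm across, 22 mm high. Origin: centre of underside.
- soft_brush: Bystander: brush 160 mm long, under 30 mm high, right of the light box. Origin: underside, near its middle.
- sherd: Bystander: flat pottery piece 54 mm across, 10 mm high, lying on the light box. Origin: centre of underside.
- scale_bar: Bystander: black and white photo scale bar 100 x 16 x 5 mm lying on the light box. Origin: centre of underside.
Mind the look-alikes: they are no part of the job. Leave any pink or yellow look-alike of the shim alone.

How it is judged (in metres and radians):
On the way, in this order (a step that is already met when the one before it is completed fails the run):
1. the wedge is snug under the unpadded foot (x of short_foot in the frame of shim between 0 and 0.028 m and y of short_foot in the frame of shim between -0.014 and 0.014 m), for 0.1 s.
2. the fingers press the cap of that foot with more than 3 N and the light box does not rock (tilt below 0.012 rad) (all of step 1 and contact force between the fingers and lightbox above 3 N and horizontal distance between the grasp point and foot_cap below 0.045 m and angle between foot_cap's own z axis and vertical below 0.012 rad), for 0.2 s.
At the end, for the whole second after the job is handed in: The wedge lies flat and at rest on the bench with the unpadded foot's centre over it, 17 to 45 mm behind its thin end and within 14 mm of its centre line; the light box is level (within 0.006 rad) (all of step 1 and angle between foot_cap's own z axis and vertical below 0.006 rad and height (world z) of shim below 0.004 m and angle between shim's own z axis and vertical below 0.06 rad and linear speed of shim below 0.01 m/s); the robot touches nothing.
It fails at once if the wedge is lifted off the bench or tipped (height (world z) of shim above 0.012 m or angle between shim's own z axis and vertical above 0.25 rad).
It fails at once if a bystander is moved more than 30 mm (distance of any of spacer, lens_cap, tape_ring, dish, soft_brush, sherd, scale_bar from where it was at the start of the episode above 0.03 m).
It also fails if it takes over 61 s, if anything falls off the work surface, if the arm or the gripper's body presses on something with over 40 N, if the wrist force passes 120 N, or if a joint passes its speed limit or range.

### The arm

A 6-joint arm with a two-finger parallel gripper is mounted at the origin on the work surface. World frame = base frame: x ahead of the robot, y to its left, z up, the work surface at z = 0. Lengths are in mm, angles in rad, forces in N, time in s.
With the tool pointing down it reaches from about 250 to 725 mm from the base axis. Payload 9.7 kg.
Tool frame: the origin (TCP) lies midway between the tips of the shut fingers; the grasp point (between the pads) lies 19 mm behind it; y points along the fingers, x is the direction in which the jaws open and shut, and the axes are right-handed (so a half turn about y gives the same grasp; the last joint's range is limited). The gripper opens to 85 mm and grips with 20 to 120 N. Pads are 22 mm wide; open, the fingers measure 114 mm over their backs; the gripper's body (76 mm by 85 mm) begins 54 mm behind the grasp point. The pads swing forward as they close: fully open they stand 13 mm farther back than shut.
Start: joints at [1.105, 0.087, 0.176, 1.66, 0, 1.571], TCP at [247.023, 491.403, 231.284] pointing down, gripper open.
Joint ranges: [-3.13, 3.13], [-0.85, 1.81], [-1.15, 1.24], [-2.2, 2.28], [-1.44, 1.52], [-3.14, 3.14]. Speed limits (rad/s): [2.22, 2.22, 2.57, 3.14, 3.14, 3.14].

### API

Orientations are given as a rotation vector (axis times angle).
In Python, from station import * gives the robot as it stands.
- The arm moves only by the shell command python3 -m creep 'ROWS' [FORCE]. ROWS is JSON, a list of rows, each an object of numbers: "x", "y", "z": the shift along the tool's x, y, z in m; "yaw": the turn about the tool's y in degrees; "fingers": the finger opening in m, from 0 to 0.0854. In form: [{"x": .., "y": .., "z": .., "yaw": .., "fingers": ..}, ...]. A call has 1 to 5 rows; each row is the pose to reach, as a shift and turn from the pose commanded when the call began, along the tool's axes at that moment; what a row does not reach only later rows make up. A row lasts 1/10 s, in which the tool goes at most 50 mm and 8.59 degrees, less where a joint would pass 70% of its speed; a pose out of reach is approached as far as the arm can. A call with a gripper value outside its range is refused whole. The fingers move at their own pace and stop on an object; FORCE is the grip in N (left out, the last holds). Time passes only in rows, so rows that repeat a pose let the fingers close. It gives the time, the measured TCP pose, the force and the opening at its end, in the units of the state.
- get_state(): the state, without advancing time (a new reading comes with each control period).
- read_camera(name): name is "scene" or "top" or "wrist"; returns a dict with "pixels" (384x512x3 uint8, blue, green, red), "fx", "fy", "cx", "cy" (pixels), "R" (3x3) and "t" (3): a world point X has camera coordinates R X + t; the wrist camera has in their place "tool_from_camera" (4x4, takes a point from camera to tool coordinates, whose origin is the TCP and whose axes are the tool frame's). Camera axes: x right, y down, z forward; pixel columns grow to the right and rows downward; lengths in mm; the calibration is good to about 2 mm. A picture is of the moment at which its call begins: read the wrist's pose just before it. There is no depth.
- finish_job(): hands the job in, once; it reports no verdict.
The state is a dict: "time_s": time; "joints": joint angles; "dq": joint speeds; "joint_torque": joint torques, N m; "ee_pos": TCP position; "eef_rot": TCP orientation; "wrist_force": force on the tool from outside, world axes, zero at the start; "torque": the same for the moment, N m; "opening": finger opening in mm.
Only numpy, scipy, OpenCV 4.12 (cv2) and the standard library are available. Lean on these libraries where they do the work, as an engineer would, in place of code of your own. Each camera call takes 0.05 s, during which the arm holds its last target.

## Working session

There is one attempt and no reset: what is moved stays moved. The work goes in short steps, Python scripts to look and compute and a shell command to move; the robot and the scene stay as the last step left them, time stands still between calls to the robot, and variables do not carry over. Pictures are saved under pics/ and viewed, and the job is handed in when it is done.

```bash
ls; mkdir -p pics; cat > h.py <<'E'
from station import *
import numpy as np, cv2
from scipy.spatial.transform import Rotation as Ro
def ray(c,u,v):
    R=np.array(c["R"]);t=np.array(c["t"])
    d=R.T@np.array([(u-c["cx"])/c["fx"],(v-c["cy"])/c["fy"],1.]);o=-R.T@t
    return o,d
def onz(c,u,v,z):
    o,d=ray(c,u,v); return o+d*(z-o[2])/d[2]
def proj(c,X):
    p=np.array(c["R"])@np.array(X)+np.array(c["t"]); return c["fx"]*p[0]/p[2]+c["cx"],c["fy"]*p[1]/p[2]+c["cy"]
E
python3 - <<'E'
from h import *
import pickle
for n in("scene","top"):
    c=read_camera(n);pickle.dump(c,open(n+'.pkl','wb'))
    cv2.imwrite(f'pics/{n}0.png',cv2.resize(c["pixels"],(768,576),interpolation=cv2.INTER_CUBIC))
    print(n,ray(c,256,192),c["fx"])
s=get_state();print(s)
E
```

```text
pics
scene (array([1448.54901878,  128.34534866,  618.95277293]), array([-0.84135249, -0.12098356, -0.52687108])) 435.1616957839615
top (array([ 472.10282686,  -16.57011725, 1433.56983962]), array([ 0.07547667,  0.00729898, -0.99714739])) 493.8447980368463
{'time_s': 0.1, 'joints': array([ 1.10500306e+00,  8.74365709e-02,  1.75193011e-01,  1.65982959e+00,
       -1.45220214e-05,  1.57080822e+00]), 'dq': array([ 0.00039997, -0.00055755,  0.00098827, -0.00073804,  0.0020722 ,
       -0.00010035]), 'joint_torque': array([-1.17623367e-03, -5.21561837e+01,  4.65652514e+01,  1.59730524e-02,
       -5.38804261e-05, -1.10608585e-05]), 'ee_pos': array([246.92589747, 491.20480719, 230.62621792]), 'eef_rot': array([-1.39495978, -0.85882571,  0.86059361]), 'wrist_force': array([-0.14678203,  0.43076784, -0.56492983]), 'torque': array([-0.03669969, -0.00691736, -0.00305469]), 'opening': 85.2776742820562}
```

View pics/scene0.png

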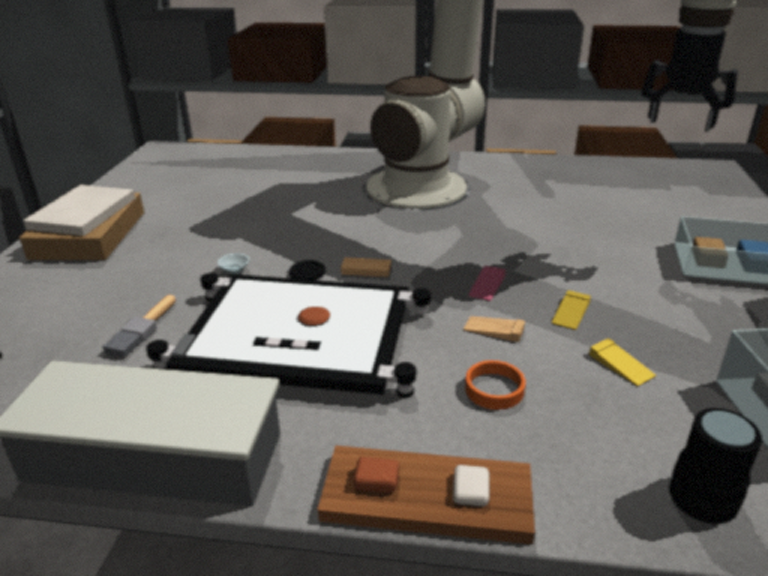

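View pics/top0.png

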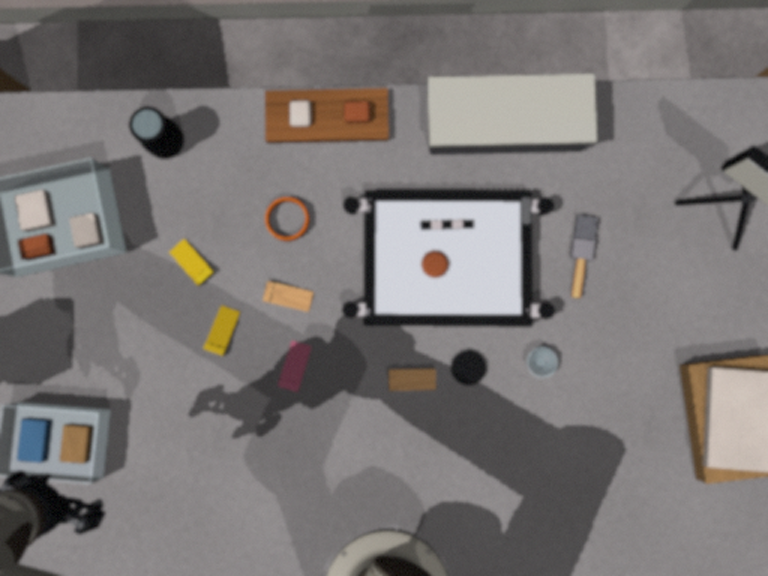

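```bash
python3 - <<'E'
from h import *
s=get_state();print(Ro.from_rotvec(s["eef_rot"]).as_matrix().round(3))
E
```

```text
[[ 0.449 -0.001 -0.893]
 [ 0.893 -0.001  0.449]
 [-0.001 -1.    -0.   ]]
```

Top view (768×576; up is +x, left is +y):
- **Short foot:** the near-left cap is at (351,309).
- **Wedge candidates:** natural wood at (288,296), yellow at (191,261) and (221,330), pink at (294,365), brown block at (412,379).

The wooden piece at (288,296) fits: it is wood-coloured, left of the foot, and has a ridge line at its left end. The pink and yellow pieces are look-alikes, and the brown one is the plain spacer. I'll confirm with an enlarged crop.

```bash
python3 - <<'E'
from h import *
import pickle
c=pickle.load(open('top.pkl','rb'));im=c["pixels"]
a=cv2.resize(im[170:275,110:260],(750,525),interpolation=cv2.INTER_CUBIC);cv2.imwrite('pics/crop1.png',a)
s=pickle.load(open('scene.pkl','rb'));
cv2.imwrite('pics/crop2.png',cv2.resize(s["pixels"][170:275,250:400],(750,525),interpolation=cv2.INTER_CUBIC))
hsv=cv2.cvtColor(im,cv2.COLOR_BGR2HSV)
# wood wedge
m=cv2.inRange(hsv,(5,70,120),(20,255,255));m[:,:165]=0;m[:,220:]=0;m[:180]=0;m[215:]=0
cs,_=cv2.findContours(m,cv2.RETR_EXTERNAL,cv2.CHAIN_APPROX_NONE);k=max(cs,key=cv2.contourArea)
print(cv2.contourArea(k),cv2.minAreaRect(k))
b=cv2.boxPoints(cv2.minAreaRect(k));
for p in b: print(p,[onz(c,*p,z).round(1) for z in(3,16)])
# caps
g=cv2.cvtColor(im,cv2.COLOR_BGR2GRAY)
for n,(u,v) in dict(nl=(234,206),nr=(364,207),fl=(234,136),fr=(364,137)).items():
    w=np.zeros_like(g);w[v-12:v+12,u-9:u+9]=1
    mm=((g<40)&(w>0)).astype(np.uint8)
    M=cv2.moments(mm,True);print(n,M["m00"],M["m10"]/M["m00"],M["m01"]/M["m00"],onz(c,M["m10"]/M["m00"],M["m01"]/M["m00"],44).round(1))
E
```

```text
420.5 ((191.7647247314453, 196.94119262695312), (32.01470184326172, 14.55213737487793), 14.03624439239502)
[174.47061 200.11766] [array([561.7, 231. ,   3. ]), array([560.9, 228.8,  16. ])]
[178.00003 186.00002] [array([602.6, 220.4,   3. ]), array([601.4, 218.2,  16. ])]
[209.05884 193.76472] [array([578.1, 130.3,   3. ]), array([577.1, 129. ,  16. ])]
[205.52942 207.88237] [array([537.3, 141.1,   3. ]), array([536.7, 139.7,  16. ])]
nl 57.0 233.31578947368422 205.98245614035088 [539.1  58.3  44. ]
nr 60.0 364.23333333333335 206.2 [ 530.9 -310.1   44. ]
fl 56.0 233.73214285714286 136.35714285714286 [737.3  53.7  44. ]
fr 61.0 363.60655737704917 136.72131147540983 [ 728.5 -315.4   44. ]
```

View pics/crop1.png

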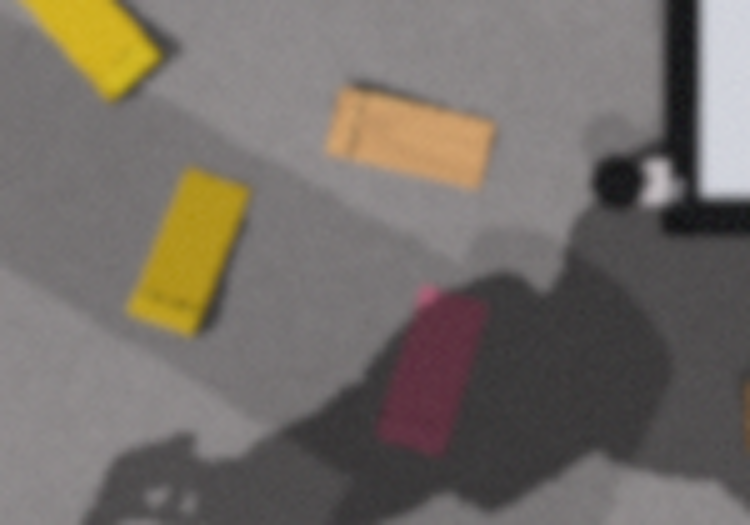

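View pics/crop2.png

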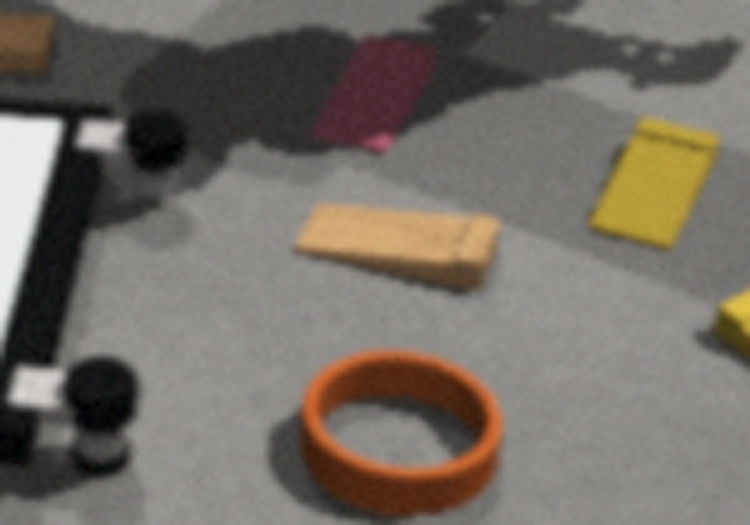

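The crop confirms it. The wooden wedge's ridge and thick end are on the left (crop px (345,125)) and its thin end points right at the foot (crop (485,155)). The measured size is 91×42 mm, and its axis passes within about 2 mm of the foot. I'll work out the move to get behind it.

```bash
cat >> h.py <<'E'
def plan(x,y,z,xang):
    s=get_state();M=Ro.from_rotvec(s["eef_rot"]).as_matrix()
    d=np.array([x,y,z])-s["ee_pos"];a=np.degrees(np.arctan2(M[1,0],M[0,0]))
    print("t",s["time_s"],"pos",s["ee_pos"].round(1),"xang",a.round(2),"shift m",(M.T@d/1000).round(4),"yaw",-((xang-a+180)%360-180),"F",s["wrist_force"].round(2),"op",s["opening"].round(1))
E
python3 - <<'E'
from h import *
plan(593,267,231,-15)
E
```

```text
Traceback (most recent call last):
  File "h.py", line 15, in plan
    print("t",s["time_s"],"pos",s["ee_pos"].round(1),"xang",a.round(2),"shift m",(M.T@d/1000).round(4),"yaw",-((xang-a+180)%360-180),"F",s["wrist_force"].round(2),"op",s["opening"].round(1))
                                                                                                                                                                        ^^^^^^^^^^^^^^^^^^
AttributeError: 'float' object has no attribute 'round'
```

```bash
sed -i 's/s\["opening"\].round(1)/round(float(s["opening"]),1)/' h.py
python3 - <<'E'
from h import *
plan(593,267,231,-15)
E
```

```text
t 0.1 pos [246.9 491.2 230.6] xang 63.31 shift m [-4.490e-02 -3.000e-04 -4.099e-01] yaw 78.31133021367722 F [-0.15  0.43 -0.56] op 85.3
```

```bash
python3 -m creep '[{"x":-0.045,"y":0,"z":-0.41,"yaw":78.3,"fingers":0.009},{"x":-0.045,"y":0,"z":-0.41,"yaw":78.3,"fingers":0.009},{"x":-0.045,"y":0,"z":-0.41,"yaw":78.3,"fingers":0.009},{"x":-0.045,"y":0,"z":-0.41,"yaw":78.3,"fingers":0.009},{"x":-0.045,"y":0,"z":-0.41,"yaw":78.3,"fingers":0.009}]' 30
python3 -c "
from h import *
plan(593,267,231,-15)"
```

```text
time_s: 0.6
ee_pos: [458.2, 354.0, 231.0]
eef_rot: [-1.554, -0.274, 0.274]
wrist_force: [0.5, 1.2, 0.8]
opening: 12.3
t 0.6 pos [458.2 354.  231. ] xang 19.99 shift m [ 0.097   0.     -0.1278] yaw 34.99403955155498 F [0.51 1.19 0.84] op 12.3
```

```bash
python3 -m creep '[{"x":0.095,"y":0,"z":-0.125,"yaw":34,"fingers":0.009},{"x":0.095,"y":0,"z":-0.125,"yaw":34,"fingers":0.009},{"x":0.095,"y":0,"z":-0.125,"yaw":34,"fingers":0.009},{"x":0.095,"y":0,"z":-0.125,"yaw":34,"fingers":0.009},{"x":0.095,"y":0,"z":-0.125,"yaw":34,"fingers":0.009}]'
python3 -c "
from h import *
plan(593,267,231,-15)"
```

```text
time_s: 1.1
ee_pos: [590.5, 269.7, 229.9]
eef_rot: [-1.563, 0.192, -0.19]
wrist_force: [-0.3, -0.2, 0.4]
opening: 8.7
t 1.1 pos [590.5 269.7 229.9] xang -13.94 shift m [ 0.0031 -0.0011 -0.0021] yaw 1.060815116179299 F [-0.27 -0.25  0.43] op 8.7
```

```bash
python3 -m creep '[{"x":0.003,"y":0.1,"z":-0.002,"yaw":1.06,"fingers":0.009},{"x":0.003,"y":0.1,"z":-0.002,"yaw":1.06,"fingers":0.009},{"x":0.003,"y":0.1,"z":-0.002,"yaw":1.06,"fingers":0.009}]'
python3 - <<'E'
from h import *
import pickle
plan(593,267,8,-15)
s=get_state();c=read_camera("wrist");t=read_camera("top")
T=np.eye(4);T[:3,:3]=Ro.from_rotvec(s["eef_rot"]).as_matrix();T[:3,3]=s["ee_pos"]
W=T@np.array(c["tool_from_camera"]);c["R"]=W[:3,:3].T;c["t"]=-W[:3,:3].T@W[:3,3]
pickle.dump(c,open('w1.pkl','wb'));print("cam at",W[:3,3].round(),"fwd",W[:3,2].round(2))
cv2.imwrite('pics/w1.png',cv2.resize(c["pixels"],(768,576)))
cv2.imwrite('pics/t1.png',cv2.resize(t["pixels"][150:275,110:260],(750,600),interpolation=cv2.INTER_CUBIC))
for X in([581,223,16],[557.7,135.7,3],[538.5,58.5,44]):print((np.array(proj(c,X))*1.5).round())
E
```

```text
time_s: 1.4
ee_pos: [587.0, 267.5, 122.9]
eef_rot: [-1.569, 0.207, -0.189]
wrist_force: [-0.6, -0.5, -1.5]
opening: 8.8
t 1.4 pos [587.  267.5 122.9] xang -14.43 shift m [0.0072 0.1148 0.002 ] yaw 0.5667982530230233 F [-0.62 -0.51 -1.52] op 8.8
cam at [606. 334. 265.] fwd [-0.08 -0.26 -0.96]
[390. 352.]
[388. 467.]
[389. 615.]
```

View pics/w1.png

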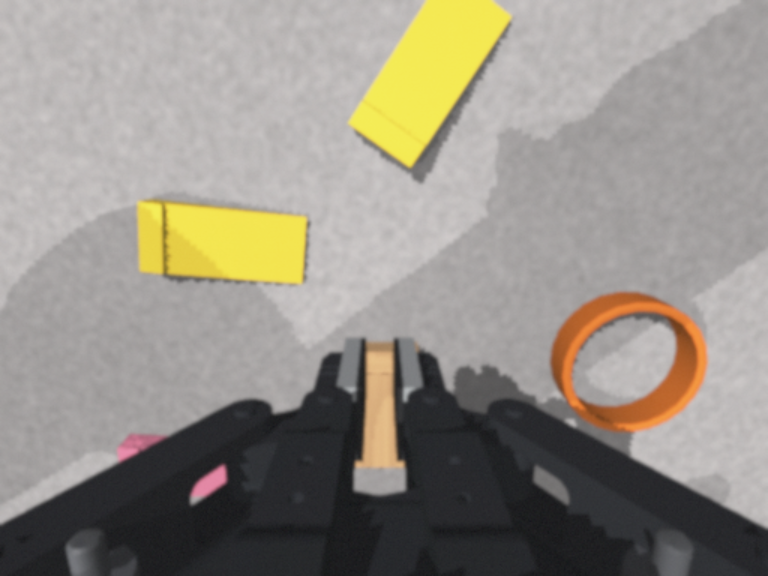

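View pics/t1.png

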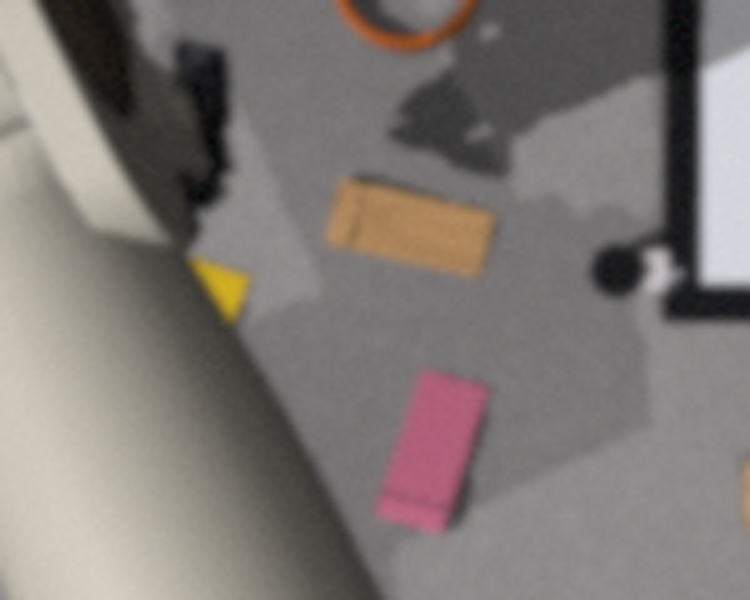

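The wrist view shows the wooden wedge centred between the fingers (px about (385,345–460)). The tape ring and the yellow pieces are clear of the path. Next I'll descend behind the thick face.

```bash
python3 -m creep '[{"x":0.005,"y":0.05,"z":0.001,"yaw":0.3},{"x":0.005,"y":0.085,"z":0.001,"yaw":0.3},{"x":0.005,"y":0.1,"z":0.001,"yaw":0.3},{"x":0.005,"y":0.1,"z":0.001,"yaw":0.3}]'
python3 -c "
from h import *
plan(593,267,6,-15)"
```

```text
t 1.5 pos [590.8 269.2 132.2] xang -14.52 shift m [ 0.0028  0.1262 -0.0015] yaw 0.48133665601838516 F [ 0.53 -0.56  1.62] op 8.9schema error: expected keys x, y, z, yaw, fingers
```

```bash
python3 -m creep '[{"x":0.002,"y":0.05,"z":-0.001,"yaw":0.4,"fingers":0.009},{"x":0.002,"y":0.09,"z":-0.001,"yaw":0.4,"fingers":0.009},{"x":0.002,"y":0.115,"z":-0.001,"yaw":0.4,"fingers":0.009},{"x":0.002,"y":0.115,"z":-0.001,"yaw":0.4,"fingers":0.009}]'
python3 -c "
from h import *
plan(593,267,6,-15)"
```

```text
time_s: 1.9
ee_pos: [593.3, 267.7, 16.6]
eef_rot: [-1.561, 0.206, -0.205]
wrist_force: [-0.1, -0.6, -0.1]
opening: 9.0
t 1.9 pos [593.3 267.7  16.6] xang -15.0 shift m [-0.0001  0.0106 -0.0008] yaw 0.004305266413297204 F [-0.1  -0.61 -0.13] op 9.0
```

```bash
python3 -m creep '[{"x":0,"y":0.011,"z":0,"yaw":0,"fingers":0.009},{"x":0,"y":0.011,"z":-0.01,"yaw":0,"fingers":0.009},{"x":0,"y":0.011,"z":-0.02,"yaw":0,"fingers":0.009},{"x":0,"y":0.011,"z":-0.028,"yaw":0,"fingers":0.009},{"x":0,"y":0.011,"z":-0.028,"yaw":0,"fingers":0.009}]'
python3 -c "
from h import *
plan(593,267,6,-15)
c=read_camera('wrist');cv2.imwrite('pics/w2.png',cv2.resize(c['pixels'],(768,576)))"
```

```text
time_s: 2.4
ee_pos: [586.3, 238.9, 6.4]
eef_rot: [-1.56, 0.207, -0.209]
wrist_force: [0.7, -0.1, 0.5]
opening: 8.7
t 2.4 pos [586.3 238.9   6.4] xang -15.19 shift m [-0.001   0.0004  0.0289] yaw -0.188934521187349 F [ 0.74 -0.09  0.53] op 8.7
```

View pics/w2.png

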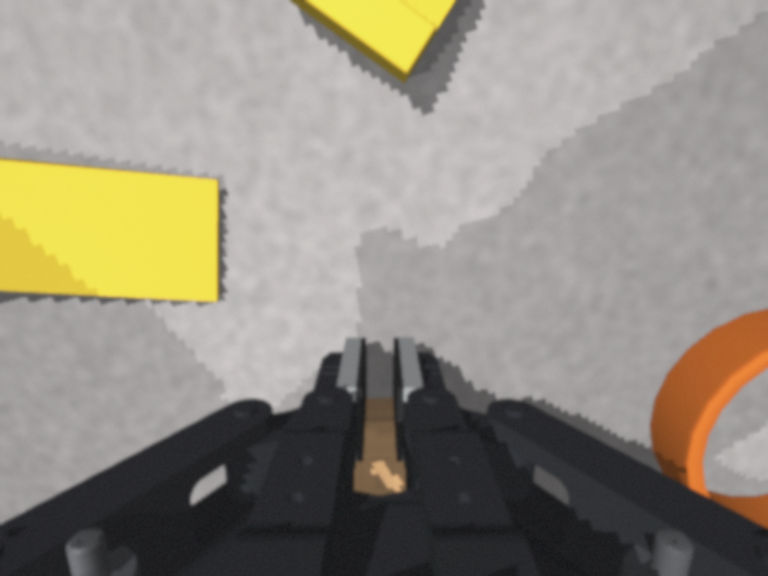

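The fingers are behind the thick face and the wedge lies ahead between them (px (380,400)). I'll push in small steps.

```bash
python3 -m creep '[{"x":0,"y":0,"z":-0.006,"yaw":0,"fingers":0.009},{"x":0,"y":0,"z":-0.013,"yaw":0,"fingers":0.009},{"x":0,"y":0,"z":-0.02,"yaw":0,"fingers":0.009},{"x":0,"y":0,"z":-0.027,"yaw":0,"fingers":0.009},{"x":0,"y":0,"z":-0.034,"yaw":0,"fingers":0.009}]'
python3 -m creep '[{"x":0,"y":0,"z":-0.006,"yaw":0,"fingers":0.009},{"x":0,"y":0,"z":-0.012,"yaw":0,"fingers":0.009},{"x":0,"y":0,"z":-0.018,"yaw":0,"fingers":0.009},{"x":0,"y":0,"z":-0.024,"yaw":0,"fingers":0.009},{"x":0,"y":0,"z":-0.024,"yaw":0,"fingers":0.009}]'
python3 - <<'E'
from h import *
plan(593,267,6,-15)
for n in("top","scene"):
    c=read_camera(n);y,x=(160,110) if n=="top" else (150,220)
    cv2.imwrite(f'pics/{n}2.png',cv2.resize(c['pixels'][y:y+105,x:x+150],(750,525),interpolation=cv2.INTER_CUBIC))
E
```

```text
time_s: 2.95
ee_pos: [577.2, 206.8, 5.4]
eef_rot: [-1.561, 0.207, -0.207]
wrist_force: [-0.4, 0.6, 1.4]
opening: 8.9
time_s: 3.45
ee_pos: [570.7, 183.2, 5.2]
eef_rot: [-1.561, 0.208, -0.207]
wrist_force: [-0.7, 1.0, -0.2]
opening: 8.8
t 3.45 pos [570.7 183.2   5.2] xang -15.16 shift m [-0.0004 -0.0009  0.0867] yaw -0.1601200017103679 F [-0.68  0.99 -0.22] op 8.8
```

View pics/top2.png

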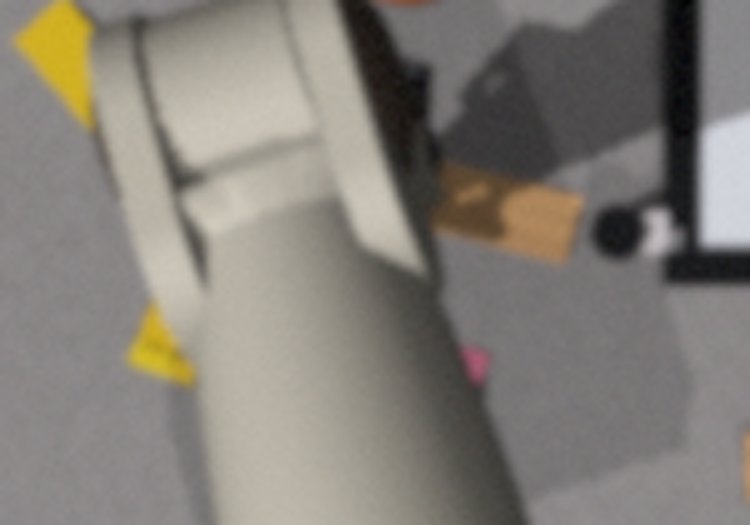

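View pics/scene2.png

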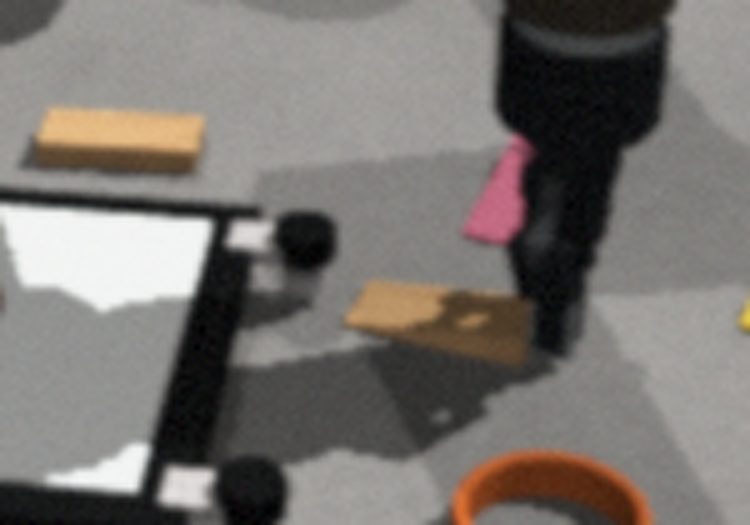

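The wedge stays against the fingers and points at the foot. Thin-edge corners are at top crop (584,200) and (566,262), with the cap at (619,232). I'll compute the remaining distance.

```bash
python3 - <<'E'
from h import *
import pickle
c=pickle.load(open('top.pkl','rb'))
a=onz(c,226.8,200,3);b=onz(c,223.2,212.4,3);m=(a+b)/2
print(a,b,m,np.linalg.norm(a-b))
d=(b-a)[:2];d/=np.linalg.norm(d);n=np.array([d[1],-d[0]]); n*=np.sign(-n[1])
f=np.array([538.4,58.6]);r=f-m[:2]
for n in(n,np.array([-.2615,-.965])):print(n,"along",r@n,"lat",r[0]*-n[1]+r[1]*n[0])
E
```

```text
[558.87179592  79.09827238   3.        ] [523.10914495  90.10109166   3.        ] [540.99047043  84.59968202   3.        ] 37.41696456060079
[-0.29405964 -0.95578707] along 25.611912747034914 lat 5.169519088714487
[-0.2615 -0.965 ] along 25.76710116709391 lat 4.299112878921442
```

```bash
python3 -m creep '[{"x":0.001,"y":0,"z":-0.006,"yaw":0,"fingers":0.009},{"x":0.002,"y":0,"z":-0.012,"yaw":0,"fingers":0.009},{"x":0.003,"y":0,"z":-0.018,"yaw":0,"fingers":0.009},{"x":0.003,"y":0,"z":-0.021,"yaw":0,"fingers":0.009},{"x":0.003,"y":0,"z":-0.021,"yaw":0,"fingers":0.009}]'
python3 - <<'E'
from h import *
plan(593,267,6,-15)
c=read_camera("top");im=c["pixels"];y,x=160,150
cv2.imwrite('pics/top3.png',cv2.resize(im[y:y+84,x:x+120],(750,525),interpolation=cv2.INTER_CUBIC))
h=cv2.cvtColor(im,cv2.COLOR_BGR2HSV);m=cv2.inRange(h,(5,70,60),(20,255,255));m[:,:185]=0;m[:,240:]=0;m[:185]=0;m[220:]=0
k=max(cv2.findContours(m,0,1)[0],key=cv2.contourArea);r=cv2.minAreaRect(k);P=[onz(c,*p,4)[:2] for p in cv2.boxPoints(r)]
print(r,np.round(P,1))
E
```

```text
time_s: 4.05
ee_pos: [568.3, 162.4, 5.3]
eef_rot: [-1.561, 0.208, -0.208]
wrist_force: [1.1, 0.5, -0.4]
opening: 9.3
t 4.05 pos [568.3 162.4   5.3] xang -15.16 shift m [-0.0035 -0.0008  0.1074] yaw -0.15719622011948786 F [ 1.12  0.51 -0.38] op 9.3
((217.55885314941406, 202.7647247314453), (28.619203567504883, 14.309601783752441), 14.03624439239502) [[542.2 151.4]
 [582.3 140.8]
 [560.5  60.5]
 [520.4  71.2]]
```

View pics/top3.png

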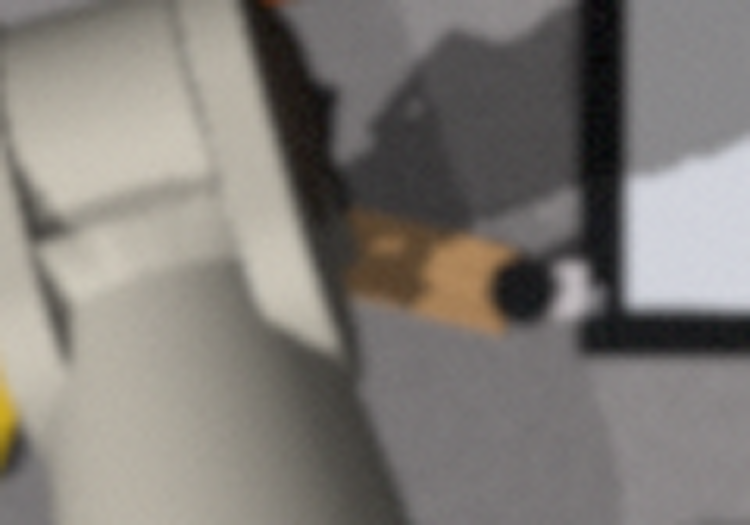

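The wedge is now centred on the cap (wedge sides at crop rows 243 and 330, cap at 290). About 36 mm remain, so I'll continue straight.

```bash
python3 -m creep '[{"x":0,"y":0,"z":-0.005,"yaw":0,"fingers":0.009},{"x":0,"y":0,"z":-0.01,"yaw":0,"fingers":0.009},{"x":0,"y":0,"z":-0.015,"yaw":0,"fingers":0.009},{"x":0,"y":0,"z":-0.02,"yaw":0,"fingers":0.009},{"x":0,"y":0,"z":-0.024,"yaw":0,"fingers":0.009}]'
python3 -m creep '[{"x":0,"y":0,"z":-0.002,"yaw":0,"fingers":0.009},{"x":0,"y":0,"z":-0.004,"yaw":0,"fingers":0.009},{"x":0,"y":0,"z":-0.006,"yaw":0,"fingers":0.009},{"x":0,"y":0,"z":-0.006,"yaw":0,"fingers":0.009}]'
```

```text
time_s: 4.6
ee_pos: [562.1, 139.4, 5.3]
eef_rot: [-1.561, 0.207, -0.207]
wrist_force: [0.6, 0.6, 0.6]
opening: 9.0
time_s: 5.0
ee_pos: [560.5, 133.8, 5.3]
eef_rot: [-1.561, 0.207, -0.207]
wrist_force: [0.0, 0.2, 0.0]
opening: 8.9
```

```bash
python3 -m creep '[{"x":0,"y":0,"z":-0.0015,"yaw":0,"fingers":0.009},{"x":0,"y":0,"z":-0.003,"yaw":0,"fingers":0.009},{"x":0,"y":0,"z":-0.004,"yaw":0,"fingers":0.009},{"x":0,"y":0,"z":-0.004,"yaw":0,"fingers":0.009}]'
python3 -m creep '[{"x":0,"y":0,"z":-0.001,"yaw":0,"fingers":0.009},{"x":0,"y":0,"z":-0.002,"yaw":0,"fingers":0.009},{"x":0,"y":0,"z":-0.002,"yaw":0,"fingers":0.009}]'
```

```text
time_s: 5.4
ee_pos: [559.5, 130.0, 5.2]
eef_rot: [-1.561, 0.207, -0.207]
wrist_force: [-0.3, -0.6, -0.3]
opening: 8.9
time_s: 5.7
ee_pos: [559.1, 128.4, 5.3]
eef_rot: [-1.56, 0.207, -0.207]
wrist_force: [0.5, 2.4, -0.4]
opening: 8.9
```

```bash
python3 -m creep '[{"x":0,"y":0,"z":-0.001,"yaw":0,"fingers":0.009},{"x":0,"y":0,"z":-0.001,"yaw":0,"fingers":0.009}]'
python3 -m creep '[{"x":0,"y":0,"z":-0.001,"yaw":0,"fingers":0.009},{"x":0,"y":0,"z":-0.001,"yaw":0,"fingers":0.009}]'
```

```text
time_s: 5.9
ee_pos: [558.9, 127.8, 5.3]
eef_rot: [-1.56, 0.207, -0.207]
wrist_force: [1.5, 5.0, -1.1]
opening: 9.3
time_s: 6.1
ee_pos: [558.8, 127.4, 5.3]
eef_rot: [-1.559, 0.206, -0.207]
wrist_force: [2.3, 6.7, -1.4]
opening: 9.0
```

```bash
python3 -m creep '[{"x":0,"y":0,"z":-0.0015,"yaw":0,"fingers":0.009},{"x":0,"y":0,"z":-0.0015,"yaw":0,"fingers":0.009}]'
python3 - <<'E'
from h import *
for n,(y,x,H,W) in dict(top=(160,150,84,120),scene=(160,240,84,120)).items():
    c=read_camera(n)
    cv2.imwrite(f'pics/{n}4.png',cv2.resize(c['pixels'][y:y+H,x:x+W],(750,525),interpolation=cv2.INTER_CUBIC))
plan(559,128,6,-15)
E
```

```text
time_s: 6.3
ee_pos: [558.7, 126.8, 5.4]
eef_rot: [-1.557, 0.205, -0.207]
wrist_force: [3.6, 12.3, -3.8]
opening: 8.8
t 6.4 pos [558.7 126.9   5.4] xang -15.04 shift m [-0.     -0.0006  0.0012] yaw -0.03984606025449011 F [ 3.41 12.39 -4.5 ] op 9.3
```

View pics/top4.png

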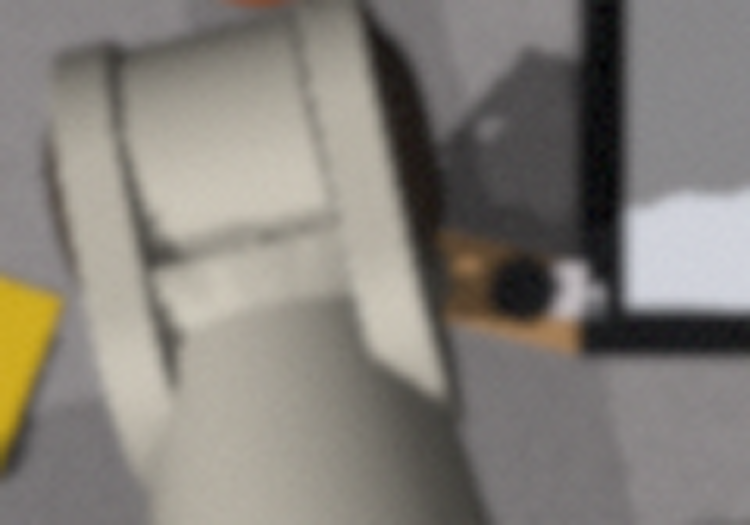

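View pics/scene4.png

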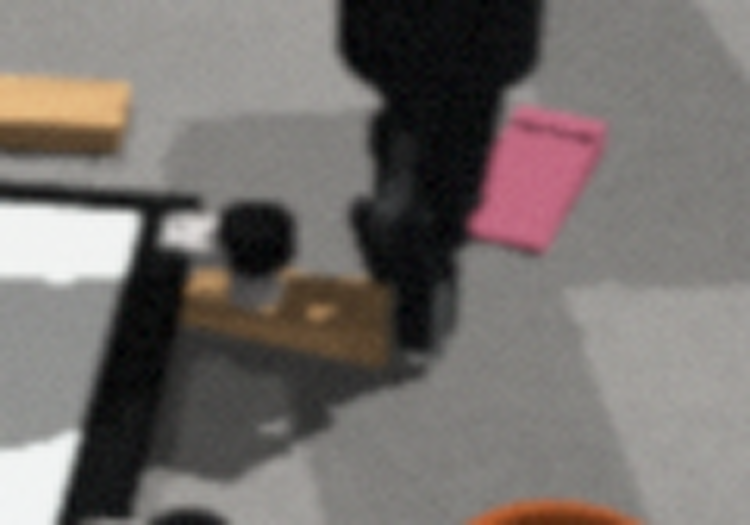

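The wedge is jammed at about 12.9 N. In both views the foot stands on it near the centre line, and the tool geometry puts the foot at wedge x ≈ +15 mm. I'll back off, rise, shut the fingers and look unobstructed.

```bash
python3 -m creep '[{"x":0,"y":0,"z":0.004,"yaw":0,"fingers":0.009},{"x":0,"y":0,"z":0.012,"yaw":0,"fingers":0.009},{"x":0,"y":0,"z":0.025,"yaw":0,"fingers":0.009},{"x":0,"y":-0.02,"z":0.03,"yaw":0,"fingers":0.009},{"x":0,"y":-0.06,"z":0.03,"yaw":0,"fingers":0.0}]'
python3 -m creep '[{"x":0,"y":-0.04,"z":0.0,"yaw":0,"fingers":0},{"x":0,"y":-0.05,"z":0.0,"yaw":0,"fingers":0},{"x":0,"y":-0.05,"z":0,"yaw":0,"fingers":0},{"x":0,"y":-0.05,"z":0,"yaw":0,"fingers":0}]'
python3 - <<'E'
from h import *
c=read_camera("top");im=c["pixels"];y,x=160,150
cv2.imwrite('pics/top5.png',cv2.resize(im[y:y+84,x:x+120],(750,525),interpolation=cv2.INTER_CUBIC))
c=read_camera("scene");y,x=160,240
cv2.imwrite('pics/scene5.png',cv2.resize(c['pixels'][y:y+84,x:x+120],(750,525),interpolation=cv2.INTER_CUBIC))
plan(538.5,58.6,90,-15)
E
```

```text
time_s: 6.9
ee_pos: [564.3, 154.6, 62.7]
eef_rot: [-1.563, 0.211, -0.202]
wrist_force: [1.4, -0.8, -0.2]
opening: 0.0
time_s: 7.3
ee_pos: [565.7, 154.1, 114.0]
eef_rot: [-1.561, 0.208, -0.206]
wrist_force: [0.1, -0.2, 0.1]
opening: -0.2
t 7.4 pos [565.2 153.8 113.3] xang -15.12 shift m [-0.0009  0.0234 -0.0988] yaw -0.11893262379274461 F [-0.06 -0.07  0.2 ] op 0.3
```

View pics/top5.png

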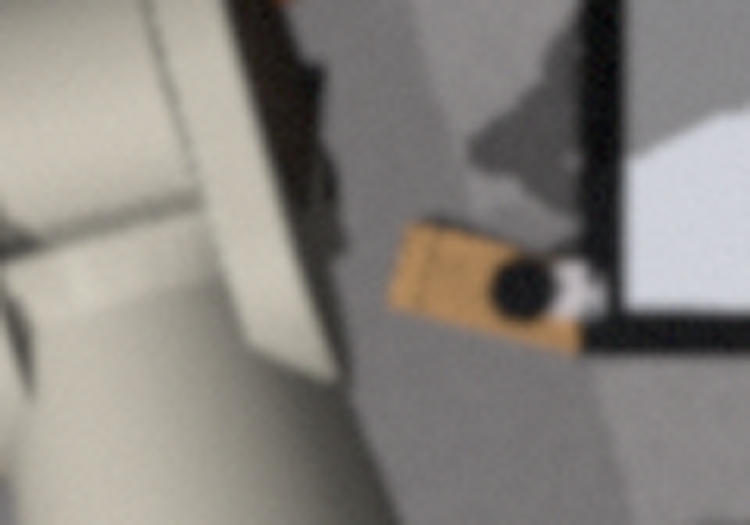

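View pics/scene5.png

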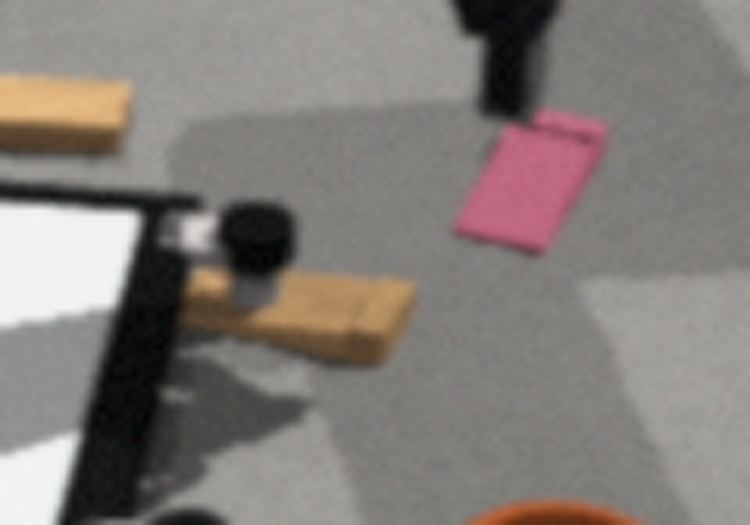

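The wedge stayed put with the foot over its centre line: cap at crop (524,288), thick edge midpoint at (400,266). Now I'll move over the cap and press.

```bash
python3 -m creep '[{"x":-0.001,"y":0,"z":-0.04,"yaw":0,"fingers":0},{"x":-0.001,"y":0,"z":-0.08,"yaw":0,"fingers":0},{"x":-0.001,"y":0.02,"z":-0.099,"yaw":0,"fingers":0},{"x":-0.001,"y":0.045,"z":-0.099,"yaw":0,"fingers":0},{"x":-0.001,"y":0.055,"z":-0.099,"yaw":0,"fingers":0}]'
python3 - <<'E'
from h import *
plan(538.5,58.6,44,-15)
c=read_camera("scene");y,x=140,240
cv2.imwrite('pics/scene6.png',cv2.resize(c['pixels'][y:y+84,x:x+120],(750,525),interpolation=cv2.INTER_CUBIC))
E
```

```text
time_s: 7.9
ee_pos: [537.3, 57.7, 56.9]
eef_rot: [-1.562, 0.212, -0.205]
wrist_force: [0.4, 0.2, -0.0]
opening: -0.0
t 7.9 pos [537.3  57.7  56.9] xang -15.2 shift m [0.0009 0.0129 0.0012] yaw -0.19890985928634564 F [ 0.36  0.21 -0.02] op -0.0
```

View pics/scene6.png

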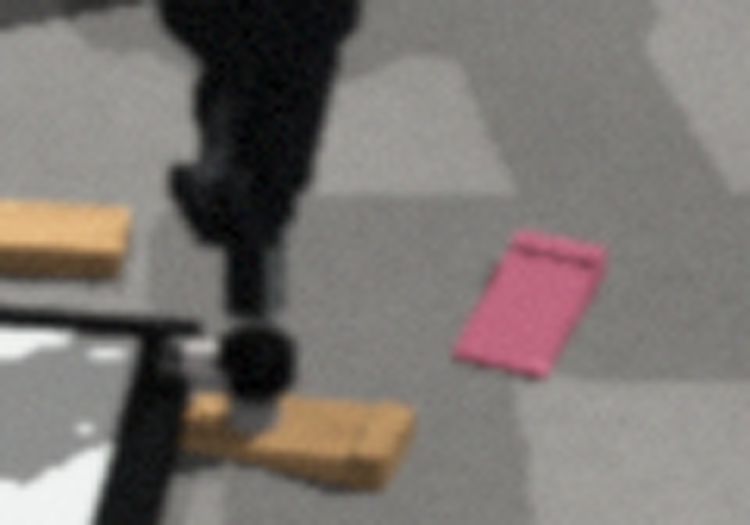

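The shut fingertips (crop (255,305)) are right above the cap (255,360). I'll lower them onto it.

```bash
python3 -m creep '[{"x":0,"y":0.006,"z":0,"yaw":0,"fingers":0},{"x":0,"y":0.01,"z":0,"yaw":0,"fingers":0},{"x":0,"y":0.011,"z":0,"yaw":0,"fingers":0},{"x":0,"y":0.011,"z":0,"yaw":0,"fingers":0}]'
python3 -m creep '[{"x":0,"y":0.001,"z":0,"yaw":0,"fingers":0},{"x":0,"y":0.002,"z":0,"yaw":0,"fingers":0},{"x":0,"y":0.002,"z":0,"yaw":0,"fingers":0}]'
```

```text
time_s: 8.35
ee_pos: [539.4, 58.9, 49.6]
eef_rot: [-1.561, 0.206, -0.207]
wrist_force: [0.2, -0.5, -0.5]
opening: 0.3
time_s: 8.65
ee_pos: [539.2, 58.6, 47.4]
eef_rot: [-1.561, 0.207, -0.207]
wrist_force: [-0.1, 0.5, -0.4]
opening: -0.1
```

```bash
python3 -m creep '[{"x":0,"y":0.001,"z":0,"yaw":0,"fingers":0},{"x":0,"y":0.002,"z":0,"yaw":0,"fingers":0},{"x":0,"y":0.002,"z":0,"yaw":0,"fingers":0}]'
python3 -m creep '[{"x":0,"y":0.001,"z":0,"yaw":0,"fingers":0},{"x":0,"y":0.0015,"z":0,"yaw":0,"fingers":0},{"x":0,"y":0.0015,"z":0,"yaw":0,"fingers":0}]'
```

```text
time_s: 8.95
ee_pos: [539.1, 58.5, 45.1]
eef_rot: [-1.561, 0.207, -0.207]
wrist_force: [0.1, -0.6, 0.4]
opening: -0.2
time_s: 9.25
ee_pos: [539.2, 58.5, 44.1]
eef_rot: [-1.561, 0.207, -0.207]
wrist_force: [-1.2, -1.5, 3.4]
opening: -0.0
```

```bash
python3 -m creep '[{"x":0,"y":0.001,"z":0,"yaw":0,"fingers":0},{"x":0,"y":0.001,"z":0,"yaw":0,"fingers":0},{"x":0,"y":0.001,"z":0,"yaw":0,"fingers":0}]'
python3 -m creep '[{"x":0,"y":0.001,"z":0,"yaw":0,"fingers":0},{"x":0,"y":0.001,"z":0,"yaw":0,"fingers":0},{"x":0,"y":0.001,"z":0,"yaw":0,"fingers":0}]'
```

```text
time_s: 9.55
ee_pos: [539.3, 58.5, 44.0]
eef_rot: [-1.561, 0.207, -0.208]
wrist_force: [-5.2, -0.1, 11.4]
opening: 0.2
time_s: 9.85
ee_pos: [539.3, 58.6, 43.9]
eef_rot: [-1.561, 0.206, -0.208]
wrist_force: [-7.9, -1.0, 18.5]
opening: -0.1
```

The cap takes 18.5 N and gives only about 0.2 mm. I'll hold a little longer, then release straight up.

```bash
python3 -m creep '[{"x":0,"y":0,"z":0,"yaw":0,"fingers":0},{"x":0,"y":0,"z":0,"yaw":0,"fingers":0},{"x":0,"y":0,"z":0,"yaw":0,"fingers":0},{"x":0,"y":0,"z":0,"yaw":0,"fingers":0}]'
python3 -m creep '[{"x":0,"y":-0.005,"z":0,"yaw":0,"fingers":0},{"x":0,"y":-0.02,"z":0,"yaw":0,"fingers":0},{"x":0,"y":-0.06,"z":0,"yaw":0,"fingers":0},{"x":0,"y":-0.1,"z":0.03,"yaw":0,"fingers":0},{"x":0,"y":-0.12,"z":0.08,"yaw":0,"fingers":0}]'
python3 -m creep '[{"x":0,"y":-0.03,"z":0.05,"yaw":0,"fingers":0},{"x":0,"y":-0.03,"z":0.1,"yaw":0,"fingers":0},{"x":0,"y":-0.03,"z":0.12,"yaw":0,"fingers":0},{"x":0,"y":-0.03,"z":0.12,"yaw":0,"fingers":0},{"x":0,"y":-0.03,"z":0.12,"yaw":0,"fingers":0}]'
python3 - <<'E'
from h import *
import pickle
for n in("scene","top"):
    c=read_camera(n);cv2.imwrite(f'pics/{n}7.png',cv2.resize(c["pixels"],(768,576),interpolation=cv2.INTER_CUBIC))
im=c["pixels"];h=cv2.cvtColor(im,cv2.COLOR_BGR2HSV);m=cv2.inRange(h,(5,70,60),(20,255,255));m[:,:205]=0;m[:,245:]=0;m[:185]=0;m[220:]=0
k=max(cv2.findContours(m,0,1)[0],key=cv2.contourArea).reshape(-1,2)
L=k[k[:,0]<=k[:,0].min()+5];print(L.tolist())
mid=onz(c,214,202.6,16)[:2];f=np.array([538.4,58.6]);d=f-mid;print("face",mid,"foot x in wedge",-45+d@np.array([-.2615,-.965]),"lat",d@np.array([.965,-.2615]))
plan(559,128,6,-15)
E
```

```text
time_s: 10.25
ee_pos: [539.3, 58.6, 43.9]
eef_rot: [-1.561, 0.206, -0.208]
wrist_force: [-8.2, -0.7, 18.6]
opening: -0.3
time_s: 10.75
ee_pos: [560.3, 131.8, 165.5]
eef_rot: [-1.559, 0.206, -0.214]
wrist_force: [1.9, 0.1, 0.5]
opening: -0.7
time_s: 11.25
ee_pos: [590.3, 248.6, 190.3]
eef_rot: [-1.561, 0.207, -0.206]
wrist_force: [-0.9, 0.1, -0.3]
opening: -0.1
[[215, 196], [215, 197], [214, 198], [214, 199], [214, 200], [214, 201], [214, 202], [213, 203], [213, 204], [213, 205], [212, 206], [212, 207], [212, 208], [213, 208], [214, 209], [215, 209], [216, 209], [217, 210], [217, 196], [216, 196]]
face [551.36136    115.14610533] foot x in wedge 12.95638728696511 lat 2.279094149841642
t 11.35 pos [590.3 247.4 190.6] xang -15.15 shift m [ 0.001   0.1847 -0.1233] yaw -0.1542532847422251 F [-0.13 -0.92 -0.53] op -0.2
```

View pics/top7.png

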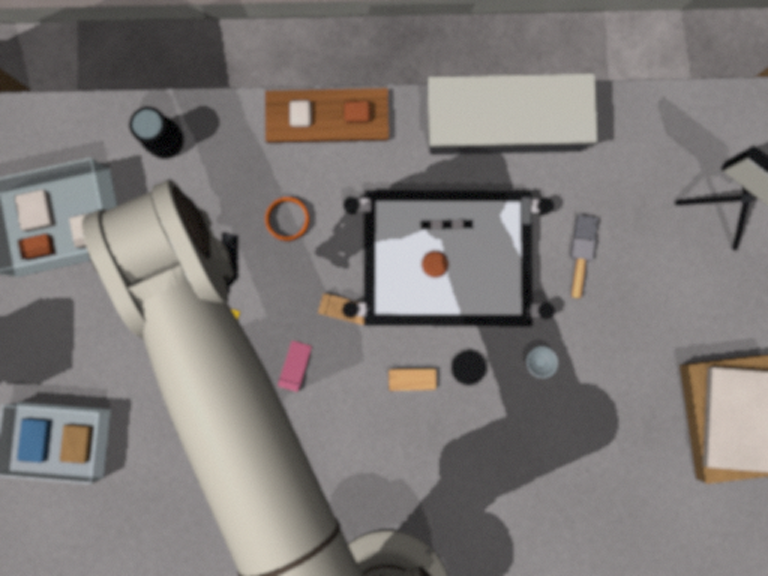

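View pics/scene7.png

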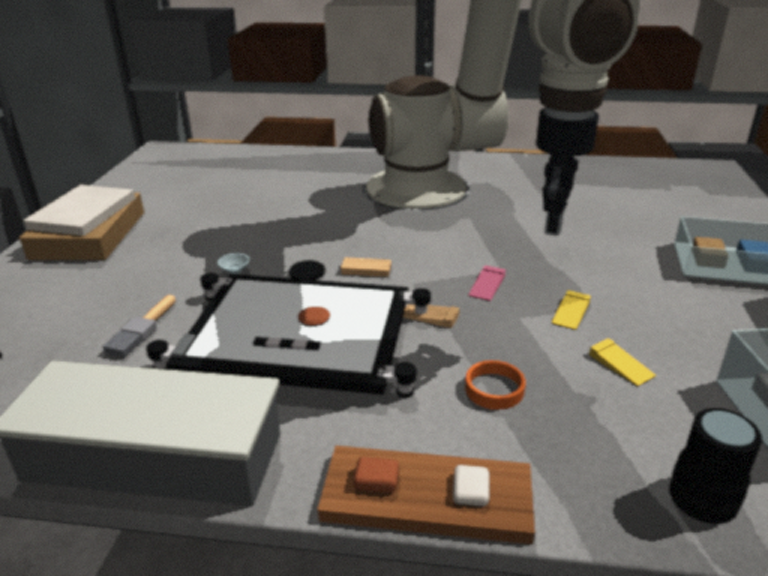

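The wedge sits under the foot (top px about (342,308)), with all bystanders where they started and the robot clear. The foot is at wedge x of about 13–16 mm and about 2 mm off its centre line. I'll hand the job in.

```bash
python3 -c "
from station import *
print(finish_job())"
```

```text
the job is handed in; nothing more can be done
None
```

The wooden wedge is snug under the light box's near-left foot, and pressing on that foot's cap shows it no longer rocks. I handed the job in at about 11.4 s; no verdict was reported.

- **Push:** I pushed the wedge thin end first along the bench. The force stayed near zero until it jammed, then rose to about 13 N.
- **Press:** I pressed the cap with about 18.6 N vertically for at least 0.4 s. The fingertips stayed at 43.9 mm, about 0.2 mm below where they first touched, so it hardly gave. There was also a sideways force of about 8 N, with no visible effect. I then let go and moved the arm clear.
- **Last checks:** The foot's centre is at wedge x of about 13 mm from the final top picture and 15 mm from the tool position. Both are inside the 0 to 28 mm limit, despite the 2 mm disagreement. It is about 2 mm off the centre line. The bystanders look unmoved in both views, judged by eye only. I did not measure the panel's tilt directly.

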